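# Free the salt-seized catch and weigh the sinker

## Task

The catch over the steel weight has seized with dried salt: rock its dark wing knob back and forth in small arcs, feeling for the stop at each end and never wrenching so hard that the collar below it turns in its base, until it breaks free and swings anticlockwise well clear of the weight (more than a sixth of a turn). Then lift the weight out of the stand and set it down gently, upright, on the middle of the pocket scale's steel pan. Leave the other things on the table where they are.

Things in the scene. Friction and masses are not known exactly. Their poses are not given: they have to be found in the camera images.
- knob_grip (a point): Grip point of the dark steel wing knob, on its upright turning axis, 113 mm above the table. The wing is a bar 44 mm long (along this point's y), 14 mm thick (x) and 46 mm tall: its top is 17 mm above this point; 29 mm below it lie a round hub (58 mm dia) and the catch arm, which fingertips must not strike. Grip it across the thickness from above. z is up
- catch_tip (a point): Centre of the round end (26 mm dia) of the catch arm, 80 mm out from the knob's axis along the wing's +y; arm 16 mm wide, 6 mm thick, top 84 mm above the table. It turns with the knob; at the start it is over the weight (up to 20 mm off its centre). Opening = anticlockwise from above; once free it turns on until at least 1.25 rad from the line knob to weight. Stays where left
- stop_feel (a point): Point on the collar's axis at its top. How the knob feels: drag 0.06 N m; while seized, stops in both directions at angles that differ each time (first stop 0.08 to 0.45 rad from the start, then arcs of 0.4 to 0.85 rad from stop to stop). A stop is springy: 0.2 to 0.4 N m within 0.03 to 0.08 rad. Pushed to 0.15 N m or more and reversed, the salt gives a step; after some arcs no stop is met
- collar (a joint): Turn in rad of the round steel collar (60 mm dia, top 72 mm above the table) that carries the knob and is only pressed into the plate: 0 at the start. It slips at about 0.5 N m of twist about its axis; more than 0.1 rad either way is a wrenched collar
- weight_center (a point): Centre of the loose steel weight, half-way up: 68 mm tall, 0.2 to 0.4 kg, 30 mm dia up to 20 mm above this point, then a neck and a 24 mm dia head. At the start it stands 8 mm deep in a round recess (32 mm dia) of the stand's plate, its centre 40 mm above the table, 4 mm of air between its head and the catch arm. z is up along its axis
- weight: The same steel weight; origin at the centre of its underside
- stand: Fixed grey plate, 100 (x) x 190 (y) x 14 mm; origin at the centre of its underside. The knob's axis is at y = -40 mm, the weight's recess at y = +40 mm in its frame; turned by up to half a rad about z
- pan (a point): Centre of the top of the scale's pan: square steel plate 74 x 74 mm, its top 22 mm above the table
- scale: Fixed black pocket scale, 125 (x) x 85 (y) mm; origin at the centre of its underside, the pan's centre at x = +20 mm in its frame
- beaker_cup: Bystander: clear plastic cup, 56 dia x 70 tall mm; origin at its underside
- sponge: Bystander: yellow and green washing sponge, 75 x 50 x 26 mm; origin at its underside
- brush: Bystander: orange dish brush lying down
- cola: Bystander: brown glass bottle, 58 dia x 200 tall mm; origin at its underside
- sugar_box: Bystander: white paper carton, 70 x 120 x 85 mm; origin at its underside
- tumbler: Bystander: glass tumbler, 68 dia x 90 tall mm; origin at its underside
- thermos: Bystander: round steel flask, 90 dia x 130 tall mm; origin at its underside
There are look-alikes about, which are no part of the job. Several things have the shape of the weight; the one meant has the colours described above.

How it is judged:
By the outcome, as a careful person would: the job done as asked, in the order asked, and still so for the second after the job is handed in, with the robot touching nothing.
It also fails if it takes over 72 s, if anything falls off the work surface, if the arm or the gripper's body presses on something with over 40 N, if the wrist force passes 120 N, or if a joint passes its speed limit or range.

## Robot

A 7-joint arm with a two-finger parallel gripper is mounted at the origin on the work surface. World frame = base frame: x ahead of the robot, y to its left, z up, the work surface at z = 0. Lengths are in m, angles in rad, forces in N, time in s.
With the tool pointing down it reaches from about 0.425 to 0.975 m from the base axis. Payload 16.7 kg.
Tool frame: the origin (TCP) lies midway between the tips of the shut fingers; the grasp point (between the pads) lies 19 mm behind it; z points along the fingers, y is the line along which they close (so a half turn about z gives the same grasp; the last joint's range is limited). The gripper opens to 85 mm and grips with 20 to 120 N. Pads are 22 mm wide; open, the fingers measure 114 mm over their backs; the gripper's body (76 mm by 85 mm) begins 54 mm behind the grasp point. The pads swing forward as they close: fully open they stand 13 mm farther back than shut.
Start: joints at [1.042, 0.426, 0.074, 1.606, -0.034, 1.111, -0.067], TCP at [0.25, -0.627, 0.231] pointing down, gripper open.
Joint ranges: [-2.85, 2.85], [-0.5, 2.14], [-1.23, 1.37], [0.21, 2.46], [-1.02, 4.16], [0.16, 2.05], [-2.73, 2.73]. Speed limits (rad/s): [1.89, 1.89, 2.39, 2.39, 3.01, 3.01, 3.01].

## Interface

Orientations are given as a unit quaternion [x, y, z, w].
In Python, from bench import readout, viewer, order gives the robot as it stands. The module is installed in compiled form; this text tells all that it offers.
- The arm moves only by the tool apply_moves, never from a script. Its argument "moves" is a list of rows, each a list of 2 entries, a list of its own where there are three numbers: the shift along the tool's x, y, z scaled (see below), then the turn, a rotation vector about the tool's x, y, z scaled (see below). In form: [[[x, y, z], [ax, ay, az]], ...]. A call has 1 to 8 rows; each row is the pose to reach, as a shift and turn from the pose commanded when the call began, along the tool's axes at that moment; what a row does not reach only later rows make up. The controller multiplies each number of a shift by 40 cm and each number of a turn by 90 degrees. A row lasts 1/8 s, in which the tool goes at most 62.5 mm and 10.7 degrees, less where a joint would pass 70% of its speed; a pose out of reach is approached as far as the arm can. A call with a number of a shift or a turn outside -1 to 1 is refused whole. A call with a gripper value outside its range is refused whole. "grip" is the closure, from 0 (fully open) to 1 (shut), set as the call begins (left out, the last holds). The fingers move at their own pace and stop on an object; the grip force is fixed at half the most. Time passes only in rows, so rows that repeat a pose let the fingers close. It gives the time, the measured TCP pose, the force, the opening and the grip force at its end, in the units of the state.
- readout.observe(): the state, without advancing time (a new reading comes with each control period).
- viewer.capture(name): name is "side" or "top"; returns the picture (384x512x3 uint8, blue, green, red); there is no depth.
- viewer.camera_info(name): a dict with "camera_matrix" (3x3 intrinsics, pixels), "camera_from_world" (4x4, takes a point from world to camera coordinates). Camera axes: x right, y up, looking along -z (the intrinsics and any distortion apply to the point x, -y, -z); pixel columns grow to the right and rows downward; lengths in m; the calibration is good to about 2 mm. A picture is of the moment at which its call begins. camera_info takes no time and is no camera call.
- order.job_done(): hands the job in; it is judged then, once.
The state is a dict: "t": time; "q": joint angles; "joint_vel": joint speeds; "tau": joint torques, N m; "eef_pos": TCP position; "tcp_rot": TCP orientation; "contact_force": force on the tool from outside, world axes, zero at the start; "torque": the same for the moment, N m; "grip_width": finger opening in m; "grasp_force": force on a finger pad.
Only numpy, scipy, OpenCV 4.12 (cv2) and the standard library are available. Lean on these libraries where they do the work, as an engineer would, in place of code of your own. Each camera call takes 0.05 s, during which the arm holds its last target. There are 200 camera calls.

## Working session

There is one attempt and no reset: what is moved stays moved. The work goes in short steps, Python scripts to look and compute and a tool call to move; the robot and the scene stay as the last step left them, time stands still between calls to the robot, and variables do not carry over. Pictures are saved under pics/ and viewed, at most 10 in all, crops included, and the job is handed in when it is done.

Besides the shell and the picture viewer there is one more tool, called after "Emit:" in YAML: its name, and indented under it one key for each argument. apply_moves: Moves the arm, as the interface text tells. Its arguments: {"type":"object","properties":{"moves":{"type":"array","items":{"type":"array"}},"grip":{"type":"number"}},"required":["moves"]}

```bash
mkdir -p pics; ls
python3 - <<'E'
from bench import readout, viewer
import cv2
for n in("side","top"):
    cv2.imwrite(f"pics/{n}0.png",viewer.capture(n))
    c=viewer.camera_info(n);print(n,c)
print(readout.observe())
E
```

```text
pics
side {'camera_matrix': array([[372.61930865,   0.        , 251.68620892],
       [  0.        , 372.61930865, 196.06013546],
       [  0.        ,   0.        ,   1.        ]]), 'camera_from_world': array([[ 0.7088965 , -0.70506562, -0.0186606 , -0.3955223 ],
       [ 0.34239234,  0.32088109,  0.88306444, -0.3014206 ],
       [-0.61663055, -0.63239054,  0.46888055, -0.69558976],
       [ 0.        ,  0.        ,  0.        ,  1.        ]])}
top {'camera_matrix': array([[481.66433491,   0.        , 255.24317603],
       [  0.        , 481.66433491, 178.32574568],
       [  0.        ,   0.        ,   1.        ]]), 'camera_from_world': array([[ 0.12515414, -0.99212838,  0.00420978, -0.06007317],
       [ 0.97038141,  0.12329234,  0.20774725, -0.61057341],
       [-0.20663098, -0.02191534,  0.97817348, -1.255397  ],
       [ 0.        ,  0.        ,  0.        ,  1.        ]])}
{'t': 0.1, 'q': array([ 1.0425144 ,  0.42665027,  0.07386514,  1.60652371, -0.0340577 ,
        1.11077457, -0.06710234]), 'joint_vel': array([-1.68409792e-04, -2.09974076e-03,  8.99153583e-04, -2.51443986e-03,
        1.25670600e-04, -9.61682259e-04,  4.54808373e-05]), 'tau': array([ 7.28801504e-03, -9.51526737e+01,  3.77079159e+00, -4.64404178e+01,
        1.96045364e-02,  6.39845763e-03, -7.26010944e-05]), 'eef_pos': array([ 0.24943753, -0.6268469 ,  0.2307023 ]), 'tcp_rot': array([ 9.82121339e-01,  1.88248173e-01, -1.60681296e-04, -5.24546736e-04]), 'contact_force': array([ 0.40551764, -0.09688364,  0.3154996 ]), 'torque': array([-0.0294404 ,  0.03595732,  0.01054409]), 'grasp_force': 0.0, 'grip_width': 0.08565133635591962}
```

View pics/top0.png

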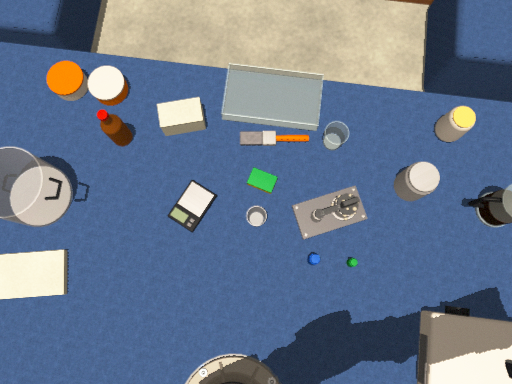

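View pics/side0.png

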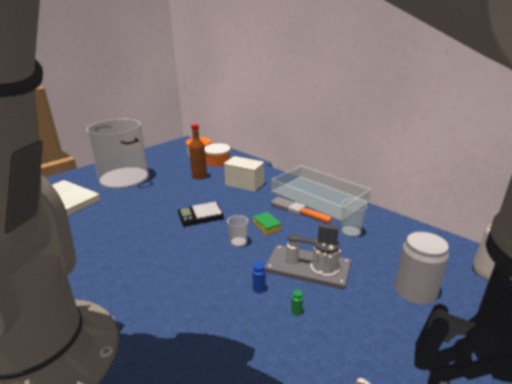

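The top view shows the stand at (330,212) with its knob near (347,205) and the catch arm running left to about (317,214). The scale is at (192,205), its white pan near (197,195). The side view shows the wing at (328,237) and the weight at (292,248). Next I'll enlarge both.

```bash
cat > h.py <<'E'
import numpy as np, cv2
from bench import readout, viewer
from scipy.spatial.transform import Rotation as R
def proj(n,p):
    c=viewer.camera_info(n);P=c["camera_from_world"]@np.r_[p,1]
    u=c["camera_matrix"]@np.array([P[0],-P[1],-P[2]]);return u[:2]/u[2]
def cast(n,uv,z):
    c=viewer.camera_info(n);T=c["camera_from_world"];d=np.linalg.inv(c["camera_matrix"])@np.r_[uv,1]
    d=T[:3,:3].T@(d*[1,-1,-1]);o=-T[:3,:3].T@T[:3,3];return o+d*(z-o[2])/d[2]
def delta(target,quat):
    "rows in tool axes/units from measured pose"
    s=readout.observe();r=R.from_quat(s["tcp_rot"])
    return r.inv().apply(np.array(target)-s["eef_pos"])/.4,(r.inv()*R.from_quat(quat)).as_rotvec()/(np.pi/2)
E
python3 - <<'E'
from h import *
t=cv2.imread("pics/top0.png");s=cv2.imread("pics/side0.png")
a=cv2.resize(t[175:250,280:380],(500,375),interpolation=cv2.INTER_CUBIC)
b=cv2.resize(s[215:290,260:360],(500,375),interpolation=cv2.INTER_CUBIC)[:, :]
c=cv2.resize(t[175:235,160:225],(260,240),interpolation=cv2.INTER_CUBIC)
im=np.zeros((600,780,3),np.uint8)
im[:300,:400]=cv2.resize(a,(400,300));im[300:,:400]=cv2.resize(b,(400,300));im[:240,410:670]=c
cv2.imwrite("pics/crop0.png",im)
g=cv2.cvtColor(t,cv2.COLOR_BGR2HSV)
# stand: low saturation grey in top region
m=((g[...,1]<70)&(g[...,2]>60)).astype(np.uint8);m[:,:285]=0;m[:,375:]=0;m[:180]=0;m[245:]=0
cs=cv2.findContours(m,0,2)[0];k=max(cs,key=cv2.contourArea);r=cv2.minAreaRect(k);print("stand",r,cv2.contourArea(k))
bx=np.array([cast("top",p,.014) for p in cv2.boxPoints(r)]);print(bx.round(4))
print(np.linalg.norm(np.diff(bx,axis=0),axis=1), bx.mean(0))
m=((g[...,1]<60)&(g[...,2]>170)).astype(np.uint8);m[:,:160]=0;m[:,225:]=0;m[:175]=0;m[235:]=0
cs=cv2.findContours(m,0,2)[0];k=max(cs,key=cv2.contourArea);r=cv2.minAreaRect(k);print("pan",r)
bx=np.array([cast("top",p,.022) for p in cv2.boxPoints(r)]);print(bx.round(4));print(np.linalg.norm(np.diff(bx,axis=0),axis=1), bx.mean(0))
m=(g[...,2]<75).astype(np.uint8);m[:,:160]=0;m[:,225:]=0;m[:175]=0;m[235:]=0
E
```

```text
stand ((329.2677917480469, 211.7742919921875), (36.45879364013672, 68.68882751464844), 72.25532531738281) 2376.5
[[ 0.5608 -0.0912  0.014 ]
 [ 0.6439 -0.2691  0.014 ]
 [ 0.549  -0.3081  0.014 ]
 [ 0.468  -0.1324  0.014 ]]
[0.1963785  0.10266891 0.19342436] [ 0.55541293 -0.20019995  0.014     ]
pan ((195.2692108154297, 198.84616088867188), (25.793556213378906, 26.6256103515625), 33.690067291259766)
[[0.5253 0.226  0.022 ]
 [0.5931 0.1947 0.022 ]
 [0.5601 0.1287 0.022 ]
 [0.4931 0.1604 0.022 ]]
[0.07466808 0.0737725  0.07420087] [0.54290706 0.17744025 0.022     ]
```

View pics/crop0.png

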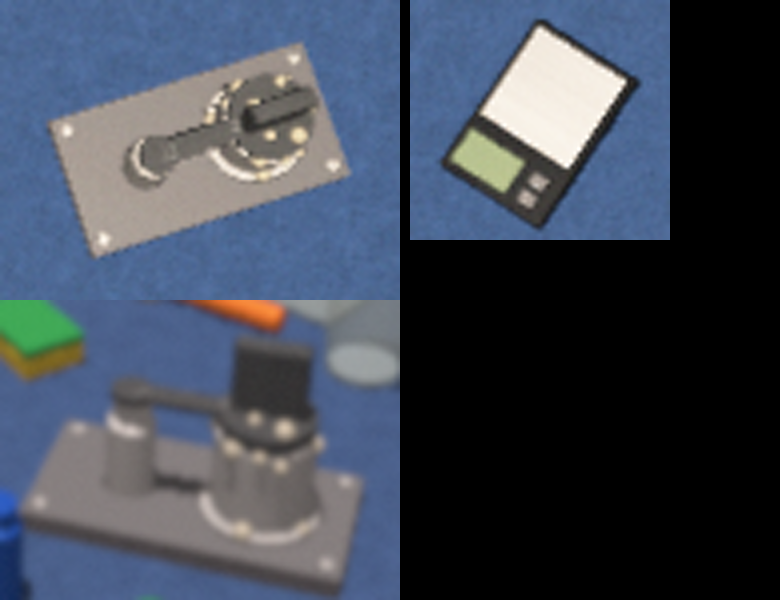

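The stand's corners and the scale show clearly. The wing runs along the catch arm, and its tip lies over the weight's head at crop (155,150). Next is a tight zoom on the wing, with the expected model points drawn over it.

Run:
```python
from h import *
t=cv2.imread("pics/top0.png");s=cv2.imread("pics/side0.png")
C=lambda u:(np.array(u)/4+[280,175]-.5+.125)
co=np.array([cast("top",C(u),.014) for u in [(50,123),(300,42),(350,172),(95,257)]])
print(co.round(4),co.mean(0),np.linalg.norm(np.diff(co,axis=0),axis=1))
yd=(co[0]-co[1]+co[3]-co[2])[:2];yd/=np.linalg.norm(yd);print("yaw",np.arctan2(-yd[0],yd[1]))
c=co.mean(0)[:2]
print("knob",c-.04*yd,"weight",c+.04*yd)
im=np.zeros((600,800,3),np.uint8)
a=cv2.resize(t[190:230,308:366],None,fx=13,fy=13,interpolation=cv2.INTER_CUBIC)[:520,:]
b=cv2.resize(s[222:262,308:346],None,fx=13,fy=13,interpolation=cv2.INTER_CUBIC)
f=.52
im[:300,:754//2*1]=cv2.resize(a,(377,300)) if 0 else cv2.resize(a,(377,300))
x=cv2.resize(t[190:225,310:365],(770,490),interpolation=cv2.INTER_CUBIC)
cv2.imwrite("pics/w1.png",x)
g=cv2.cvtColor(s,cv2.COLOR_BGR2GRAY)
m=(g<62).astype(np.uint8);m[:222]=0;m[252:]=0;m[:,:312]=0;m[:,345:]=0
k=max(cv2.findContours(m,0,2)[0],key=cv2.contourArea);print("side wing bbox",cv2.boundingRect(k),cv2.contourArea(k))
print(g[222:254,314:344:1])
```

```text
[[ 0.5598 -0.0945  0.014 ]
 [ 0.6399 -0.2643  0.014 ]
 [ 0.5518 -0.3067  0.014 ]
 [ 0.4704 -0.1357  0.014 ]] [ 0.55545582 -0.20030003  0.014     ] [0.18776622 0.097811   0.18938238]
yaw 0.44244157663524136
knob [ 0.5725817  -0.23644839] weight [ 0.53832993 -0.16415167]
side wing bbox (318, 228, 20, 17) 225.5
[[ 95  95  95  93  91  90  89  86  84  79  75  74  80  83  83  83  86  92
   95  96  95  97  96  94  92  94  97 100 106 111]
 [ 96  96  95  95  94  92  95  94  90  87  80  78  81  83  79  83  89  92
   95  96  96  95  96  94  94  96  95 101 107 112]
 [ 96  97  97  94  91  90  93  95  94  92  89  87  90  88  86  88  91  91
   95  93  95  94  94  94  93  94  96 102 105 112]
 [ 96  97  97  94  88  87  89  91  91  92  93  92  95  93  91  91  91  91
   94  93  93  94  92  91  91  94  95 101 106 113]
 [ 96  98  98  93  83  77  79  82  83  86  87  89  91  90  89  91  90  90
   90  94  93  92  90  88  89  91  94 101 109 122]
 [ 96  97  97  91  79  68  65  68  70  73  75  78  83  82  83  83  85  88
   88  89  90  91  88  85  85  90  96 105 120 134]
 [ 97  97  97  90  75  63  57  58  59  6
[... 2510 characters left out ...]
 92  95 114 144 164 168
  153 127 100  85  76  69  82 103 107 100  94  95]
 [130 129 116 106  93  78  68  69  72  76  80  82  86  88  98 114 127 130
  120  99  83  68  61  69 102 132 129 110  99  97]
 [118 133 146 149 138 108  81  64  61  66  68  72  74  75  77  82  88  90
   81  71  64  60  63  81 117 149 144 119 101  98]
 [112 131 159 176 168 144 109  78  63  64  69  66  64  62  60  60  62  61
   57  58  64  74  86  99 123 144 139 117 101  97]
 [110 123 150 169 170 156 131 103  87  94 102  96  78  62  57  57  58  61
   65  77  89  99 107 109 115 126 120 106  96  94]
 [112 116 130 144 147 143 134 123 119 130 146 138 110  85  77  77  81  82
   92 106 115 116 114 108 104 105 103  97  95  93]]
```

View pics/w1.png

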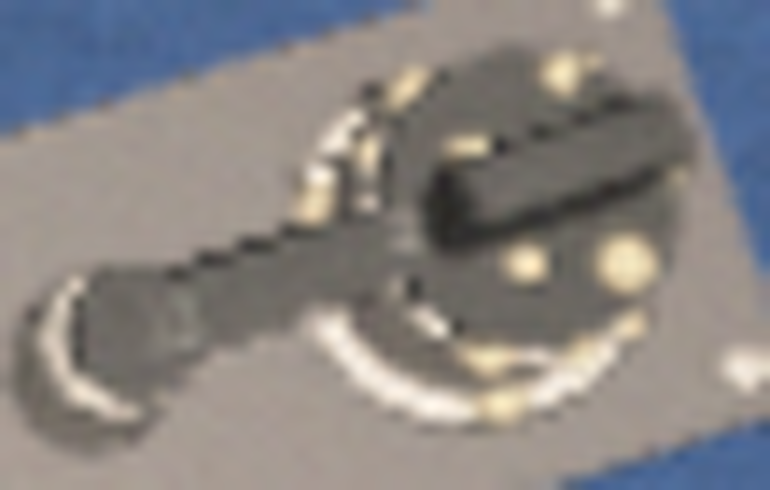

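The zoom (14x) shows the wing's top face centred near (575,163), the hub disc near (532,195), and the round arm end near (128,325).

Run:
```python
from h import *
C=lambda u:np.array(u)/14+[310,190]-.5+.036
w=cast("top",C((575,163)),.13);h=cast("top",C((532,195)),.084);a=cast("top",C((128,325)),.084)
print("wing",w,"hub",h,"tip",a,"len",np.linalg.norm(a-h))
for n,q in(("hub",h),("wing",w)):
    d=(a-q)[:2];print(n,"arm yaw",np.arctan2(-d[0],d[1]),np.linalg.norm(d))
d=cast("top",C((474,204)),.13)-cast("top",C((673,128)),.13);print("wing yaw",np.arctan2(-d[0],d[1]),np.linalg.norm(d))
K=np.array([.5735,-.2385])
print("side proj of wing top centre at K",proj("side",np.r_[K,.13]),"expected ~ (328.5,229)")
s=readout.observe();print(R.from_quat(s["tcp_rot"]).as_matrix().round(3))
```

```text
wing [ 0.5706436  -0.23566345  0.13      ] hub [ 0.57208697 -0.23644489  0.084     ] tip [ 0.53753146 -0.16239863  0.084     ] len 0.08171248997504128
hub arm yaw 0.4366336292411983 0.08171248997504128
wing arm yaw 0.42447552876799616 0.08039992357323934
wing yaw 0.48934488446678315 0.039840496605273695
side proj of wing top centre at K [330.33586572 225.77825875] expected ~ (328.5,229)
[[ 0.929  0.37  -0.001]
 [ 0.37  -0.929  0.001]
 [-0.    -0.001 -1.   ]]
```

```bash
cat >> h.py <<'E'
def qdown(th): # tool y at world angle th, z down
    c,s=np.cos(th),np.sin(th);return R.from_matrix(np.array([[-s,c,0],[c,s,0],[0,0,-1]])).as_quat()
def yang():
    m=R.from_quat(readout.observe()["tcp_rot"]).as_matrix();return np.arctan2(m[1,1],m[0,1])
E
python3 - <<'E'
from h import *
print(yang(),delta([.572,-.236,.2],qdown(.44)),delta([.572,-.236,.2],qdown(.3)))
E
```

```text
-1.1920400873542691 (array([ 1.11056538, -0.60959932,  0.07728959]), array([-5.94363500e-04, -5.08963168e-04, -1.03898883e+00])) (array([ 1.11056538, -0.60959932,  0.07728959]), array([-6.16669603e-04, -4.57366347e-04, -9.49862077e-01]))
```

Emit:
apply_moves:
  moves:
    - [[0.98,-0.55,0.0],[0,0,-0.95]]
    - [[0.98,-0.55,0.0],[0,0,-0.95]]
    - [[0.98,-0.55,0.0],[0,0,-0.95]]
    - [[0.98,-0.55,0.0],[0,0,-0.95]]
    - [[0.98,-0.55,0.0],[0,0,-0.95]]
    - [[0.98,-0.55,0.0],[0,0,-0.95]]
    - [[0.98,-0.55,0.0],[0,0,-0.95]]
    - [[0.98,-0.55,0.0],[0,0,-0.95]]
  grip: 0.4

```text
t: 1.1
eef_pos: [0.535, -0.2731, 0.2312]
tcp_rot: [0.589, 0.808, 0.001, -0.0]
contact_force: [0.0, -1.2, -0.3]
grip_width: 0.0513
grasp_force: 0.0
```

Run:
```python
from h import *
s=readout.observe();print(s["eef_pos"],yang(),s["q"].round(2),s["grip_width"]);print(delta([.572,-.236,.17],qdown(.44)))
```

```text
[ 0.53502519 -0.27310746  0.23120273] 0.3123341276846631 [ 0.67  0.33 -0.37  1.76  0.13  1.08  0.56] 0.05132847312864766
(array([0.0596704 , 0.11629566, 0.15322037]), array([ 0.00078223, -0.00080798, -0.08127411]))
```

Emit:
apply_moves:
  moves:
    - [[0.06,0.116,0.1],[0,0,-0.081]]
    - [[0.06,0.116,0.2],[0,0,-0.081]]
    - [[0.06,0.116,0.25],[0,0,-0.081]]
    - [[0.06,0.116,0.3],[0,0,-0.081]]
    - [[0.06,0.116,0.33],[0,0,-0.081]]
    - [[0.06,0.116,0.33],[0,0,-0.081]]

```text
t: 1.85
eef_pos: [0.5694, -0.2415, 0.0991]
tcp_rot: [0.541, 0.841, -0.0, -0.0]
contact_force: [-0.2, 0.2, -0.9]
grip_width: 0.0508
grasp_force: 0.0
```

Run:
```python
from h import *
s=readout.observe();print(s["eef_pos"],yang(),s["contact_force"],s["torque"])
a=viewer.capture("side");b=viewer.capture("top")
im=np.hstack([cv2.resize(a[190:290,270:380],(396,360),interpolation=2),cv2.resize(b[170:260,280:390],(400,360),interpolation=2)])
cv2.imwrite("pics/g1.png",im)
```

```text
[ 0.56939764 -0.24146655  0.09908234] 0.42677971945649534 [-0.24077104  0.2497517  -0.92313502] [-0.02527147 -0.0052648  -0.03491428]
```

View pics/g1.png

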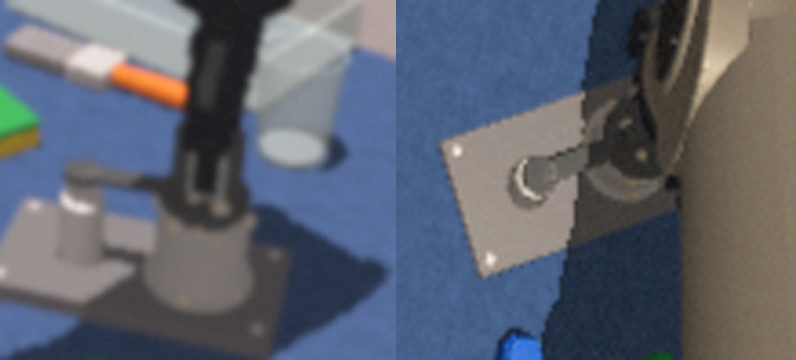

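The side view shows the fingers straddling the wing above the hub, clear of the arm. I'll trim the centring and let it settle.

Emit:
apply_moves:
  moves:
    - [[0,0,0],[0,0,0]]
    - [[0,0,0],[0,0,0]]

```text
t: 2.2
eef_pos: [0.57, -0.2413, 0.0999]
tcp_rot: [0.541, 0.841, 0.0, 0.0]
contact_force: [-0.2, -0.6, 0.3]
grip_width: 0.0515
grasp_force: 0.0
```

Run:
```python
from h import *
s=readout.observe();print(s["eef_pos"],yang(),s["contact_force"],s["torque"]);print(delta([.572,-.2363,.096],qdown(.445)))
```

```text
[ 0.56997213 -0.24126362  0.0999451 ] 0.42730966179530416 [-0.1991448  -0.56820354  0.28851559] [ 0.02103715  0.01696465 -0.03934045]
(array([0.00919889, 0.00975022, 0.00986275]), array([ 0.00039713,  0.00042901, -0.01126215]))
```

Emit:
apply_moves:
  moves:
    - [[0.009,0.01,0.008],[0,0,-0.011]]
    - [[0.009,0.01,0.008],[0,0,-0.011]]

```text
t: 2.45
eef_pos: [0.5719, -0.2354, 0.0959]
tcp_rot: [0.533, 0.846, 0.0, -0.0]
contact_force: [0.4, 0.4, -0.1]
grip_width: 0.0513
grasp_force: 0.0
```

Emit:
apply_moves:
  moves:
    - [[0,0,0],[0,0,0]]
    - [[0,0,0],[0,0,0]]
    - [[0,0,0],[0,0,0]]
    - [[0,0,0],[0,0,0]]
  grip: 1.0

```text
t: 2.95
eef_pos: [0.5717, -0.2364, 0.0962]
tcp_rot: [0.534, 0.846, -0.0, -0.0]
contact_force: [-2.7, -0.3, 2.4]
grip_width: 0.0133
grasp_force: 58.4
```

```bash
cat >> h.py <<'E'
def st():
    s=readout.observe();m=R.from_quat(s["tcp_rot"]);print("t",round(s["t"],2),s["eef_pos"].round(4),"yaw",round(yang(),4),"F",s["contact_force"].round(1),"Ftool",m.inv().apply(s["contact_force"]).round(1),"T",s["torque"].round(3),"w",round(s["grip_width"],4),"gf",round(float(s["grasp_force"]),1),"q7",s["q"][6].round(2))
E
python3 -c "from h import *;st();print(delta([.572,-.2363,.096],qdown(.445)))"
```

```text
t 2.95 [ 0.5717 -0.2364  0.0962] yaw 0.4444 F [-2.7 -0.3  2.4] Ftool [ 0.9 -2.6 -2.4] T [-0.062  0.606 -0.071] w 0.0133 gf 58.4 q7 0.53
(array([-0.00019653,  0.00082039,  0.00054006]), array([-1.37372582e-04, -1.68206692e-07, -3.55964415e-04]))
```

The grip is centred on the wing with little side load. I'll start rocking anticlockwise in small probes.

```bash
cat >> h.py <<'E'
def feel(n=3):
    T=[];Y=[];F=[]
    for i in range(n):
        if i: viewer.capture("top")
        s=readout.observe();m=R.from_quat(s["tcp_rot"]).as_matrix();T.append(s["torque"]);F.append(s["contact_force"]);Y.append(np.arctan2(m[1,1],m[0,1]))
    print("t",round(s["t"],2),"yaw",np.round(Y[-1],4),"Tz",np.round([x[2] for x in T],3),"mean",np.mean([x[2] for x in T]).round(3),"F",np.mean(F,0).round(1),"T",np.mean(T,0).round(2),"pos",s["eef_pos"].round(4))
E
python3 -c "from h import *;feel()"
```

```text
t 3.05 yaw 0.4445 Tz [-0.071  0.019 -0.01 ] mean -0.021 F [-2.6 -0.4  3.6] T [-0.06  0.62 -0.02] pos [ 0.5717 -0.2364  0.0962]
```

Emit:
apply_moves:
  moves:
    - [[0,0,0],[0,0,-0.03]]
    - [[0,0,0],[0,0,-0.06]]

```text
t: 3.3
eef_pos: [0.5718, -0.2363, 0.0962]
tcp_rot: [0.493, 0.87, -0.0, 0.0]
contact_force: [-2.3, -0.1, 3.7]
grip_width: 0.0131
grasp_force: 58.5
```

```bash
python3 -c "from h import *;feel()"
```

```text
t 3.4 yaw 0.5396 Tz [-0.055  0.064  0.061] mean 0.023 F [-2.5 -0.1  4.5] T [-0.09  0.62  0.02] pos [ 0.5718 -0.2363  0.0962]
```

```bash
sed -i 's/T.append(s\["torque"\])/T.append(np.r_[s["torque"],s["tau"][6]])/; s/"pos",s/"tau7",np.round([x[3] for x in T],4),"pos",s/' h.py; python3 -c "from h import *;feel()"
```

```text
t 3.5 yaw 0.5377 Tz [0.061 0.042 0.024] mean 0.042 F [-3.1 -0.2  5.3] T [-0.11  0.68  0.04  0.5 ] tau7 [0.9509 0.4614 0.0796] pos [ 0.5718 -0.2363  0.0962]
```

Emit:
apply_moves:
  moves:
    - [[0,0,0],[0,0,-0.015]]
    - [[0,0,0],[0,0,-0.03]]

```text
t: 3.75
eef_pos: [0.5718, -0.2363, 0.0962]
tcp_rot: [0.473, 0.881, -0.0, 0.0]
contact_force: [-3.1, -0.7, 5.4]
grip_width: 0.0134
grasp_force: 58.7
```

```bash
python3 -c "from h import *;feel()"
```

```text
t 3.85 yaw 0.5866 Tz [-0.053  0.032  0.046] mean 0.008 F [-2.8 -0.3  5.4] T [-0.13  0.68  0.01 -0.17] tau7 [-0.4996 -0.4109  0.3915] pos [ 0.5718 -0.2363  0.0962]
```

Emit:
apply_moves:
  moves:
    - [[0,0,0],[0,0,-0.015]]
    - [[0,0,0],[0,0,-0.03]]

```text
t: 4.1
eef_pos: [0.5719, -0.2363, 0.0962]
tcp_rot: [0.452, 0.892, -0.0, 0.0]
contact_force: [-2.2, -0.2, 5.1]
grip_width: 0.0134
grasp_force: 58.7
```

```bash
python3 -c "from h import *;feel()"
```

```text
t 4.2 yaw 0.6337 Tz [-0.116 -0.013  0.039] mean -0.03 F [-2.7 -0.8  4.9] T [-0.07  0.64 -0.03 -0.16] tau7 [-0.4809 -0.4044  0.3939] pos [ 0.5719 -0.2363  0.0962]
```

Emit:
apply_moves:
  moves:
    - [[0,0,0],[0,0,-0.015]]
    - [[0,0,0],[0,0,-0.03]]

```text
t: 4.45
eef_pos: [0.5719, -0.2362, 0.0962]
tcp_rot: [0.43, 0.903, -0.0, 0.0]
contact_force: [-2.6, 0.1, 4.8]
grip_width: 0.0131
grasp_force: 58.7
```

```bash
python3 -c "from h import *;feel()"
```

```text
t 4.55 yaw 0.6811 Tz [-0.055  0.061  0.072] mean 0.026 F [-2.4 -0.2  5.1] T [-0.08  0.67  0.03 -0.17] tau7 [-0.4897 -0.4064  0.3938] pos [ 0.5719 -0.2362  0.0962]
```

Emit:
apply_moves:
  moves:
    - [[0,0,0],[0,0,-0.015]]
    - [[0,0,0],[0,0,-0.03]]

```text
t: 4.8
eef_pos: [0.5719, -0.2362, 0.0962]
tcp_rot: [0.409, 0.913, 0.0, 0.0]
contact_force: [-2.5, -0.7, 5.5]
grip_width: 0.0133
grasp_force: 58.7
```

```bash
python3 -c "from h import *;feel()"
```

```text
t 4.9 yaw 0.7284 Tz [-0.06  -0.001  0.054] mean -0.002 F [-2.1 -0.   5.5] T [-0.06  0.58 -0.   -0.17] tau7 [-0.4901 -0.4058  0.3942] pos [ 0.5719 -0.2362  0.0962]
```

Emit:
apply_moves:
  moves:
    - [[0,0,0],[0,0,-0.015]]
    - [[0,0,0],[0,0,-0.03]]

```text
t: 5.15
eef_pos: [0.5719, -0.2362, 0.0962]
tcp_rot: [0.387, 0.922, 0.0, 0.0]
contact_force: [-3.1, -0.5, 4.8]
grip_width: 0.0134
grasp_force: 58.7
```

```bash
python3 -c "from h import *;feel()"
```

```text
t 5.25 yaw 0.7757 Tz [-0.124 -0.006  0.038] mean -0.031 F [-2.8 -0.3  5.1] T [-0.05  0.54 -0.03 -0.14] tau7 [-0.4707 -0.3712  0.426 ] pos [ 0.5719 -0.2362  0.0962]
```

Emit:
apply_moves:
  moves:
    - [[0,0,0],[0,0,-0.01]]
    - [[0,0,0],[0,0,-0.02]]

```text
t: 5.5
eef_pos: [0.572, -0.2362, 0.0962]
tcp_rot: [0.373, 0.928, 0.0, 0.0]
contact_force: [-1.9, -0.6, 5.8]
grip_width: 0.013
grasp_force: 58.7
```

```bash
python3 -c "from h import *;feel()"
```

```text
t 5.6 yaw 0.8066 Tz [-0.294 -0.265 -0.137] mean -0.232 F [-2.3 -0.4  5.7] T [-0.05  0.5  -0.23  0.13] tau7 [-0.0616 -0.0307  0.4677] pos [ 0.5719 -0.2362  0.0962]
```

A stop is felt at 0.29 N m, yaw about 0.79. Now I'll reverse; at least 0.4 rad should be free.

Emit:
apply_moves:
  moves:
    - [[0,0,0],[0,0,0.04]]
    - [[0,0,0],[0,0,0.08]]
    - [[0,0,0],[0,0,0.12]]
    - [[0,0,0],[0,0,0.16]]
    - [[0,0,0],[0,0,0.2]]
    - [[0,0,0],[0,0,0.24]]

```text
t: 6.35
eef_pos: [0.5717, -0.2363, 0.0962]
tcp_rot: [0.541, 0.841, -0.0, -0.0]
contact_force: [-4.1, -1.7, 5.6]
grip_width: 0.0132
grasp_force: 58.9
```

```bash
python3 -c "from h import *;feel()"
```

```text
t 6.45 yaw 0.4275 Tz [ 0.023 -0.047 -0.1  ] mean -0.041 F [-3.6 -1.5  5.7] T [-0.19  0.82 -0.04  0.46] tau7 [ 1.3796  1.1545 -1.1457] pos [ 0.5717 -0.2363  0.0962]
```

Emit:
apply_moves:
  moves:
    - [[0,0,0],[0,0,0.015]]
    - [[0,0,0],[0,0,0.03]]

```text
t: 6.7
eef_pos: [0.5717, -0.2364, 0.0962]
tcp_rot: [0.56, 0.828, -0.0, -0.0]
contact_force: [-3.6, -1.0, 6.8]
grip_width: 0.0128
grasp_force: 59.0
```

```bash
python3 -c "from h import *;feel()"
```

```text
t 6.8 yaw 0.3815 Tz [ 0.042 -0.027 -0.089] mean -0.024 F [-4.3 -1.1  6.7] T [-0.21  0.84 -0.02  0.17] tau7 [ 0.4872  0.4122 -0.387 ] pos [ 0.5717 -0.2363  0.0962]
```

Emit:
apply_moves:
  moves:
    - [[0,0,0],[0,0,0.015]]
    - [[0,0,0],[0,0,0.03]]

```text
t: 7.05
eef_pos: [0.5716, -0.2364, 0.0962]
tcp_rot: [0.58, 0.815, -0.0, -0.0]
contact_force: [-4.3, -1.0, 6.7]
grip_width: 0.013
grasp_force: 59.0
```

```bash
python3 -c "from h import *;feel()"
```

```text
t 7.15 yaw 0.3344 Tz [ 0.068 -0.039 -0.046] mean -0.006 F [-3.8 -1.1  6.6] T [-0.19  0.91 -0.01  0.17] tau7 [ 0.4905  0.4118 -0.3851] pos [ 0.5717 -0.2363  0.0962]
```

Emit:
apply_moves:
  moves:
    - [[0,0,0],[0,0,0.015]]
    - [[0,0,0],[0,0,0.03]]

```text
t: 7.4
eef_pos: [0.5716, -0.2364, 0.0962]
tcp_rot: [0.599, 0.801, -0.0, -0.0]
contact_force: [-3.8, -0.9, 6.8]
grip_width: 0.013
grasp_force: 59.8
```

```bash
python3 -c "from h import *;feel()"
```

```text
t 7.5 yaw 0.2873 Tz [ 0.021  0.025 -0.04 ] mean 0.002 F [-4.2 -1.2  6.4] T [-0.23  0.97  0.    0.16] tau7 [ 0.4762  0.4013 -0.3978] pos [ 0.5716 -0.2364  0.0962]
```

Emit:
apply_moves:
  moves:
    - [[0,0,0],[0,0,0.013]]
    - [[0,0,0],[0,0,0.025]]

```text
t: 7.75
eef_pos: [0.5715, -0.2364, 0.0962]
tcp_rot: [0.614, 0.789, -0.0, -0.0]
contact_force: [-4.4, -1.3, 6.9]
grip_width: 0.0131
grasp_force: 59.8
```

```bash
python3 -c "from h import *;feel()"
```

```text
t 7.85 yaw 0.2481 Tz [ 0.04  -0.005 -0.016] mean 0.006 F [-4.4 -1.1  6.9] T [-0.24  1.    0.01  0.11] tau7 [ 0.3453  0.3018 -0.3124] pos [ 0.5716 -0.2364  0.0962]
```

Emit:
apply_moves:
  moves:
    - [[0,0,0],[0,0,0.015]]
    - [[0,0,0],[0,0,0.03]]

```text
t: 8.1
eef_pos: [0.5715, -0.2364, 0.0962]
tcp_rot: [0.633, 0.775, -0.0, -0.0]
contact_force: [-4.9, -0.8, 7.6]
grip_width: 0.0134
grasp_force: 60.0
```

```bash
python3 -c "from h import *;feel()"
```

```text
t 8.2 yaw 0.2012 Tz [0.335 0.256 0.185] mean 0.259 F [-4.9 -1.1  7.2] T [-0.18  1.08  0.26 -0.1 ] tau7 [ 0.2144  0.1301 -0.6497] pos [ 0.5715 -0.2364  0.0962]
```

The second stop gave 0.33 N m at yaw about 0.21. Reversing.

Emit:
apply_moves:
  moves:
    - [[0,0,0],[0,0,-0.04]]
    - [[0,0,0],[0,0,-0.08]]
    - [[0,0,0],[0,0,-0.12]]
    - [[0,0,0],[0,0,-0.16]]
    - [[0,0,0],[0,0,-0.2]]
    - [[0,0,0],[0,0,-0.24]]

```text
t: 8.95
eef_pos: [0.5718, -0.2363, 0.0962]
tcp_rot: [0.475, 0.88, -0.0, 0.0]
contact_force: [-3.1, -0.0, 5.3]
grip_width: 0.013
grasp_force: 59.6
```

```bash
python3 -c "from h import *;feel()"
```

```text
t 9.05 yaw 0.5806 Tz [-0.066  0.064  0.075] mean 0.024 F [-2.7 -0.3  6.4] T [-0.1   0.7   0.02 -0.48] tau7 [-1.3861 -1.167   1.128 ] pos [ 0.5718 -0.2363  0.0962]
```

Emit:
apply_moves:
  moves:
    - [[0,0,0],[0,0,-0.015]]
    - [[0,0,0],[0,0,-0.03]]

```text
t: 9.3
eef_pos: [0.5718, -0.2362, 0.0962]
tcp_rot: [0.455, 0.891, -0.0, 0.0]
contact_force: [-2.7, -0.3, 5.5]
grip_width: 0.0131
grasp_force: 60.1
```

```bash
python3 -c "from h import *;feel()"
```

```text
t 9.4 yaw 0.6266 Tz [-0.062  0.016  0.05 ] mean 0.001 F [-2.6 -0.   5.7] T [-0.11  0.64  0.   -0.17] tau7 [-0.4932 -0.4098  0.3838] pos [ 0.5718 -0.2363  0.0962]
```

Emit:
apply_moves:
  moves:
    - [[0,0,0],[0,0,-0.015]]
    - [[0,0,0],[0,0,-0.03]]

```text
t: 9.65
eef_pos: [0.5719, -0.2362, 0.0962]
tcp_rot: [0.434, 0.901, -0.0, 0.0]
contact_force: [-3.0, -0.3, 5.5]
grip_width: 0.0133
grasp_force: 59.9
```

```bash
python3 -c "from h import *;feel()"
```

```text
t 9.75 yaw 0.6737 Tz [-0.097  0.038  0.066] mean 0.002 F [-3.2 -0.3  6. ] T [-0.07  0.62  0.   -0.17] tau7 [-0.4858 -0.4108  0.3882] pos [ 0.5719 -0.2362  0.0962]
```

Emit:
apply_moves:
  moves:
    - [[0,0,0],[0,0,-0.015]]
    - [[0,0,0],[0,0,-0.03]]

```text
t: 10.0
eef_pos: [0.5719, -0.2362, 0.0962]
tcp_rot: [0.412, 0.911, 0.0, 0.0]
contact_force: [-1.9, -0.8, 4.6]
grip_width: 0.0131
grasp_force: 59.9
```

```bash
python3 -c "from h import *;feel()"
```

```text
t 10.1 yaw 0.7208 Tz [-0.125 -0.045  0.039] mean -0.044 F [-2.3  0.1  5.3] T [-0.09  0.57 -0.04 -0.15] tau7 [-0.4767 -0.391   0.4061] pos [ 0.5719 -0.2362  0.0962]
```

Emit:
apply_moves:
  moves:
    - [[0,0,0],[0,0,-0.012]]
    - [[0,0,0],[0,0,-0.024]]

```text
t: 10.35
eef_pos: [0.5719, -0.2362, 0.0962]
tcp_rot: [0.395, 0.919, 0.0, 0.0]
contact_force: [-3.2, -0.9, 4.8]
grip_width: 0.0133
grasp_force: 59.9
```

```bash
python3 -c "from h import *;feel()"
```

```text
t 10.45 yaw 0.7581 Tz [-0.284 -0.223 -0.184] mean -0.231 F [-2.8 -0.2  5.3] T [-0.09  0.54 -0.23  0.09] tau7 [-0.1541 -0.0934  0.515 ] pos [ 0.5719 -0.2362  0.0962]
```

Third stop at yaw about 0.75, torque 0.28 N m. Reversing clockwise.

Emit:
apply_moves:
  moves:
    - [[0,0,0],[0,0,0.04]]
    - [[0,0,0],[0,0,0.08]]
    - [[0,0,0],[0,0,0.12]]
    - [[0,0,0],[0,0,0.16]]
    - [[0,0,0],[0,0,0.2]]
    - [[0,0,0],[0,0,0.24]]

```text
t: 11.2
eef_pos: [0.5717, -0.2363, 0.0962]
tcp_rot: [0.561, 0.828, -0.0, -0.0]
contact_force: [-4.1, -0.5, 5.9]
grip_width: 0.0134
grasp_force: 60.1
```

```bash
python3 -c "from h import *;feel()"
```

```text
t 11.3 yaw 0.3788 Tz [ 0.101 -0.085 -0.067] mean -0.017 F [-3.9 -0.8  5.8] T [-0.23  0.9  -0.02  0.45] tau7 [ 1.3679  1.1438 -1.1518] pos [ 0.5717 -0.2364  0.0962]
```

Emit:
apply_moves:
  moves:
    - [[0,0,0],[0,0,0.015]]
    - [[0,0,0],[0,0,0.03]]

```text
t: 11.55
eef_pos: [0.5716, -0.2363, 0.0961]
tcp_rot: [0.58, 0.814, -0.0, -0.0]
contact_force: [-4.5, -0.6, 7.1]
grip_width: 0.0133
grasp_force: 60.2
```

```bash
python3 -c "from h import *;feel()"
```

```text
t 11.65 yaw 0.3328 Tz [ 0.119 -0.015  0.013] mean 0.039 F [-4.3 -1.   6.3] T [-0.21  0.92  0.04  0.16] tau7 [ 0.4761  0.4017 -0.397 ] pos [ 0.5717 -0.2364  0.0962]
```

Emit:
apply_moves:
  moves:
    - [[0,0,0],[0,0,0.013]]
    - [[0,0,0],[0,0,0.026]]

```text
t: 11.9
eef_pos: [0.5716, -0.2364, 0.0962]
tcp_rot: [0.597, 0.802, -0.0, -0.0]
contact_force: [-4.9, -0.7, 5.8]
grip_width: 0.0132
grasp_force: 60.2
```

```bash
python3 -c "from h import *;feel()"
```

```text
t 12.0 yaw 0.2921 Tz [ 0.084  0.047 -0.045] mean 0.029 F [-4.5 -0.5  6.4] T [-0.2   0.93  0.03  0.13] tau7 [ 0.4022  0.3393 -0.3392] pos [ 0.5716 -0.2364  0.0962]
```

Emit:
apply_moves:
  moves:
    - [[0,0,0],[0,0,0.015]]
    - [[0,0,0],[0,0,0.03]]

```text
t: 12.25
eef_pos: [0.5715, -0.2364, 0.0962]
tcp_rot: [0.615, 0.788, -0.0, -0.0]
contact_force: [-4.4, -0.8, 6.1]
grip_width: 0.0133
grasp_force: 60.2
```

```bash
python3 -c "from h import *;feel()"
```

```text
t 12.35 yaw 0.2448 Tz [ 0.079 -0.038 -0.078] mean -0.012 F [-4.3 -1.2  6.5] T [-0.22  1.   -0.01  0.17] tau7 [ 0.4768  0.4062 -0.3856] pos [ 0.5716 -0.2364  0.0962]
```

Emit:
apply_moves:
  moves:
    - [[0,0,0],[0,0,0.015]]
    - [[0,0,0],[0,0,0.03]]

```text
t: 12.6
eef_pos: [0.5715, -0.2364, 0.0962]
tcp_rot: [0.634, 0.773, -0.0, -0.0]
contact_force: [-6.0, -0.3, 7.3]
grip_width: 0.013
grasp_force: 60.2
```

```bash
python3 -c "from h import *;feel()"
```

```text
t 12.7 yaw 0.1977 Tz [ 0.066  0.069 -0.1  ] mean 0.012 F [-5.  -1.2  7. ] T [-0.2   1.05  0.01  0.17] tau7 [ 0.4847  0.4101 -0.3898] pos [ 0.5715 -0.2364  0.0962]
```

Emit:
apply_moves:
  moves:
    - [[0,0,0],[0,0,0.015]]
    - [[0,0,0],[0,0,0.03]]

```text
t: 12.95
eef_pos: [0.5715, -0.2364, 0.0962]
tcp_rot: [0.652, 0.758, -0.0, -0.0]
contact_force: [-5.1, -1.1, 8.0]
grip_width: 0.0135
grasp_force: 60.3
```

```bash
python3 -c "from h import *;feel()"
```

```text
t 13.05 yaw 0.1505 Tz [ 0.095 -0.015 -0.031] mean 0.016 F [-5.1 -1.   7.4] T [-0.21  1.1   0.02  0.17] tau7 [ 0.487   0.4122 -0.3878] pos [ 0.5716 -0.2364  0.0962]
```

Emit:
apply_moves:
  moves:
    - [[0,0,0],[0,0,0.017]]
    - [[0,0,0],[0,0,0.034]]

```text
t: 13.3
eef_pos: [0.5715, -0.2364, 0.0962]
tcp_rot: [0.672, 0.741, -0.0, -0.0]
contact_force: [-5.8, -0.8, 7.5]
grip_width: 0.0133
grasp_force: 60.3
```

```bash
python3 -c "from h import *;feel()"
```

```text
t 13.4 yaw 0.097 Tz [ 0.044 -0.016 -0.053] mean -0.008 F [-5.3 -0.7  7.4] T [-0.19  1.18 -0.01  0.2 ] tau7 [ 0.5608  0.4731 -0.4478] pos [ 0.5714 -0.2364  0.0961]
```

Emit:
apply_moves:
  moves:
    - [[0,0,0],[0,0,0.017]]
    - [[0,0,0],[0,0,0.034]]

```text
t: 13.65
eef_pos: [0.5714, -0.2364, 0.0962]
tcp_rot: [0.692, 0.722, -0.0, -0.0]
contact_force: [-5.3, -0.5, 7.4]
grip_width: 0.0133
grasp_force: 60.1
```

```bash
python3 -c "from h import *;feel()"
```

```text
t 13.75 yaw 0.0436 Tz [ 0.069 -0.012 -0.058] mean -0.0 F [-5.7 -0.3  7.8] T [-0.22  1.21 -0.    0.19] tau7 [ 0.5611  0.4693 -0.4479] pos [ 0.5714 -0.2364  0.0962]
```

Emit:
apply_moves:
  moves:
    - [[0,0,0],[0,0,0.017]]
    - [[0,0,0],[0,0,0.034]]

```text
t: 14.0
eef_pos: [0.5714, -0.2364, 0.0962]
tcp_rot: [0.711, 0.704, -0.0, -0.0]
contact_force: [-6.2, -0.7, 8.1]
grip_width: 0.0134
grasp_force: 60.4
```

```bash
python3 -c "from h import *;feel()"
```

```text
t 14.1 yaw -0.0098 Tz [ 0.068  0.004 -0.051] mean 0.007 F [-6.1 -1.1  8.1] T [-0.19  1.28  0.01  0.2 ] tau7 [ 0.5613  0.4741 -0.4474] pos [ 0.5714 -0.2365  0.0962]
```

Emit:
apply_moves:
  moves:
    - [[0,0,0],[0,0,0.017]]
    - [[0,0,0],[0,0,0.034]]

```text
t: 14.35
eef_pos: [0.5713, -0.2364, 0.0962]
tcp_rot: [0.729, 0.684, -0.0, -0.0]
contact_force: [-6.2, 0.3, 7.8]
grip_width: 0.0129
grasp_force: 60.4
```

```bash
python3 -c "from h import *;feel()"
```

```text
t 14.45 yaw -0.0632 Tz [ 0.066 -0.017 -0.046] mean 0.001 F [-6.1 -0.5  8.3] T [-0.2   1.34  0.    0.2 ] tau7 [ 0.561   0.4738 -0.4475] pos [ 0.5713 -0.2364  0.0962]
```

Emit:
apply_moves:
  moves:
    - [[0,0,0],[0,0,0.017]]
    - [[0,0,0],[0,0,0.034]]

```text
t: 14.7
eef_pos: [0.5713, -0.2364, 0.0962]
tcp_rot: [0.747, 0.665, -0.0, -0.0]
contact_force: [-6.4, -0.0, 8.0]
grip_width: 0.0133
grasp_force: 60.4
```

```bash
python3 -c "from h import *;feel()"
```

```text
t 14.8 yaw -0.1166 Tz [ 0.039 -0.059 -0.063] mean -0.028 F [-6.5 -0.4  8.1] T [-0.2   1.39 -0.03  0.2 ] tau7 [ 0.5607  0.4738 -0.4475] pos [ 0.5713 -0.2364  0.0962]
```

Emit:
apply_moves:
  moves:
    - [[0,0,0],[0,0,0.017]]
    - [[0,0,0],[0,0,0.034]]

```text
t: 15.05
eef_pos: [0.5712, -0.2364, 0.0961]
tcp_rot: [0.765, 0.644, -0.0, -0.0]
contact_force: [-6.6, -1.5, 8.1]
grip_width: 0.0135
grasp_force: 60.5
```

```bash
python3 -c "from h import *;feel()"
```

```text
t 15.15 yaw -0.1701 Tz [ 0.098 -0.033 -0.058] mean 0.002 F [-6.5 -1.1  8.1] T [-0.18  1.44  0.    0.2 ] tau7 [ 0.5605  0.4738 -0.4477] pos [ 0.5713 -0.2364  0.0962]
```

No stop in 0.92 rad, more than any arc allows, so it looks free. Swinging anticlockwise, still feeling along the way.

Emit:
apply_moves:
  moves:
    - [[0,0,0],[0,0,-0.05]]
    - [[0,0,0],[0,0,-0.1]]
    - [[0,0,0],[0,0,-0.15]]
    - [[0,0,0],[0,0,-0.2]]
    - [[0,0,0],[0,0,-0.25]]
    - [[0,0,0],[0,0,-0.3]]
    - [[0,0,0],[0,0,-0.35]]

```text
t: 16.02
eef_pos: [0.5717, -0.2364, 0.0962]
tcp_rot: [0.56, 0.829, -0.0, -0.0]
contact_force: [-3.8, -0.3, 6.7]
grip_width: 0.0133
grasp_force: 60.0
```

```bash
python3 -c "from h import *;feel()"
```

```text
t 16.12 yaw 0.3831 Tz [-0.099  0.06   0.104] mean 0.022 F [-3.2 -0.8  6.8] T [-0.13  0.86  0.02 -0.59] tau7 [-1.7494 -1.4588  1.4432] pos [ 0.5717 -0.2364  0.0962]
```

Emit:
apply_moves:
  moves:
    - [[0,0,0],[0,0,-0.015]]
    - [[0,0,0],[0,0,-0.03]]

```text
t: 16.38
eef_pos: [0.5717, -0.2363, 0.0962]
tcp_rot: [0.541, 0.841, -0.0, -0.0]
contact_force: [-3.6, -0.5, 6.7]
grip_width: 0.0134
grasp_force: 60.0
```

```bash
python3 -c "from h import *;feel()"
```

```text
t 16.48 yaw 0.4285 Tz [-0.114  0.033  0.066] mean -0.005 F [-3.1 -1.   6.5] T [-0.16  0.82 -0.01 -0.18] tau7 [-0.4956 -0.4215  0.3786] pos [ 0.5717 -0.2364  0.0962]
```

Emit:
apply_moves:
  moves:
    - [[0,0,0],[0,0,-0.03]]
    - [[0,0,0],[0,0,-0.06]]

```text
t: 16.73
eef_pos: [0.5718, -0.2363, 0.0962]
tcp_rot: [0.5, 0.866, -0.0, -0.0]
contact_force: [-3.7, -0.1, 5.5]
grip_width: 0.0134
grasp_force: 60.0
```

```bash
python3 -c "from h import *;feel()"
```

```text
t 16.82 yaw 0.5236 Tz [-0.059  0.071  0.023] mean 0.011 F [-3.4 -0.3  5.5] T [-0.11  0.76  0.01 -0.36] tau7 [-1.051  -0.8724  0.8336] pos [ 0.5718 -0.2363  0.0962]
```

Emit:
apply_moves:
  moves:
    - [[0,0,0],[0,0,-0.03]]
    - [[0,0,0],[0,0,-0.06]]

```text
t: 17.08
eef_pos: [0.5719, -0.2362, 0.0962]
tcp_rot: [0.459, 0.889, -0.0, 0.0]
contact_force: [-3.2, -1.4, 6.0]
grip_width: 0.0131
grasp_force: 59.9
```

```bash
python3 -c "from h import *;feel()"
```

```text
t 17.18 yaw 0.6178 Tz [-0.11   0.076  0.077] mean 0.014 F [-3.2 -1.1  6.2] T [-0.1   0.66  0.01 -0.36] tau7 [-1.0507 -0.8708  0.8344] pos [ 0.5718 -0.2363  0.0962]
```

Emit:
apply_moves:
  moves:
    - [[0,0,0],[0,0,-0.03]]
    - [[0,0,0],[0,0,-0.06]]

```text
t: 17.42
eef_pos: [0.5719, -0.2362, 0.0962]
tcp_rot: [0.416, 0.909, -0.0, 0.0]
contact_force: [-2.6, -0.3, 5.4]
grip_width: 0.0133
grasp_force: 59.9
```

```bash
python3 -c "from h import *;feel()"
```

```text
t 17.52 yaw 0.7122 Tz [-0.09   0.061  0.067] mean 0.013 F [-2.8 -0.   5.6] T [-0.03  0.6   0.01 -0.36] tau7 [-1.0503 -0.8696  0.8349] pos [ 0.5719 -0.2362  0.0962]
```

Emit:
apply_moves:
  moves:
    - [[0,0,0],[0,0,-0.03]]
    - [[0,0,0],[0,0,-0.06]]

```text
t: 17.77
eef_pos: [0.5719, -0.2361, 0.0962]
tcp_rot: [0.373, 0.928, 0.0, 0.0]
contact_force: [-3.5, 0.5, 5.3]
grip_width: 0.013
grasp_force: 59.9
```

```bash
python3 -c "from h import *;feel()"
```

```text
t 17.88 yaw 0.8064 Tz [-0.029  0.05   0.079] mean 0.033 F [-2.6  0.8  5.6] T [ 0.01  0.54  0.03 -0.36] tau7 [-1.0492 -0.8693  0.835 ] pos [ 0.572  -0.2362  0.0962]
```

Emit:
apply_moves:
  moves:
    - [[0,0,0],[0,0,-0.02]]
    - [[0,0,0],[0,0,-0.04]]

```text
t: 18.12
eef_pos: [0.572, -0.2361, 0.0962]
tcp_rot: [0.344, 0.939, 0.0, 0.0]
contact_force: [-2.2, 0.2, 4.1]
grip_width: 0.0135
grasp_force: 59.8
```

```bash
python3 -c "from h import *;feel()"
```

```text
t 18.23 yaw 0.8688 Tz [-0.044  0.003  0.172] mean 0.044 F [-2.   0.3  5.2] T [ 0.02  0.49  0.04 -0.24] tau7 [-0.6792 -0.569   0.532 ] pos [ 0.572  -0.2361  0.0962]
```

Emit:
apply_moves:
  moves:
    - [[0,0,0],[0,0,-0.05]]
    - [[0,0,0],[0,0,-0.1]]
    - [[0,0,0],[0,0,-0.15]]
    - [[0,0,0],[0,0,-0.2]]
    - [[0,0,0],[0,0,-0.25]]
    - [[0,0,0],[0,0,-0.3]]
    - [[0,0,0],[0,0,-0.35]]
    - [[0,0,0],[0,0,-0.4]]

```text
t: 19.23
eef_pos: [0.5722, -0.2356, 0.0963]
tcp_rot: [0.036, 0.999, 0.0, 0.0]
contact_force: [-0.8, 2.4, 3.4]
grip_width: 0.0133
grasp_force: 59.8
```

```bash
python3 -c "from h import *;feel()"
```

```text
t 19.32 yaw 1.4987 Tz [-0.076  0.054  0.094] mean 0.024 F [-1.3  2.2  5.1] T [ 0.52  0.33  0.02 -0.55] tau7 [-1.7425 -1.406   1.491 ] pos [ 0.5722 -0.2356  0.0962]
```

Emit:
apply_moves:
  moves:
    - [[0,0,0],[0,0,-0.04]]
    - [[0,0,0],[0,0,-0.08]]
    - [[0,0,0],[0,0,-0.12]]

```text
t: 19.7
eef_pos: [0.5722, -0.2355, 0.0962]
tcp_rot: [-0.058, 0.998, 0.0, 0.0]
contact_force: [-1.9, 2.0, 5.5]
grip_width: 0.0132
grasp_force: 59.8
```

```bash
python3 -c "from h import *;feel();print(readout.observe()['q'].round(2))"
```

```text
t 19.8 yaw 1.6866 Tz [-0.115  0.059  0.075] mean 0.006 F [-1.7  2.5  6.1] T [ 0.67  0.36  0.01 -0.46] tau7 [-1.3813 -1.1421  1.1531] pos [ 0.5722 -0.2355  0.0962]
[ 0.79  0.57 -0.66  1.82  0.43  0.91  1.61]
```

Emit:
apply_moves:
  moves:
    - [[0,0,0],[0,0,-0.04]]
    - [[0,0,0],[0,0,-0.08]]
    - [[0,0,0],[0,0,-0.12]]

```text
t: 20.18
eef_pos: [0.5721, -0.2354, 0.0962]
tcp_rot: [-0.152, 0.988, 0.0, 0.0]
contact_force: [-2.4, 4.1, 5.2]
grip_width: 0.0134
grasp_force: 59.9
```

```bash
python3 -c "from h import *;feel()"
```

```text
t 20.27 yaw 1.8752 Tz [-0.102  0.076  0.043] mean 0.006 F [-2.   3.3  5.7] T [ 0.84  0.43  0.01 -0.46] tau7 [-1.3803 -1.1537  1.1457] pos [ 0.5721 -0.2353  0.0962]
```

Emit:
apply_moves:
  moves:
    - [[0,0,0],[0,0,0]]
    - [[0,0,0],[0,0,0]]
    - [[0,0,0],[0,0,0]]
    - [[0,0,0],[0,0,0]]
  grip: 0.4

```text
t: 20.78
eef_pos: [0.5718, -0.2362, 0.0961]
tcp_rot: [-0.15, 0.989, 0.0, -0.0]
contact_force: [-0.5, 0.3, -0.9]
grip_width: 0.0511
grasp_force: 0.0
```

Emit:
apply_moves:
  moves:
    - [[0,0,-0.05],[0,0,0]]
    - [[0,0,-0.12],[0,0,0]]
    - [[0,0,-0.2],[0,0,0]]
    - [[0,0,-0.25],[0,0,0]]
    - [[0,0,-0.25],[0,0,0]]

```text
t: 21.4
eef_pos: [0.5726, -0.2364, 0.1981]
tcp_rot: [-0.15, 0.989, -0.001, 0.001]
contact_force: [0.0, 0.9, 0.4]
grip_width: 0.0513
grasp_force: 0.0
```

Run:
```python
from h import *
st();print(delta([.5375,-.1641,.16],qdown(.4425)))
a=viewer.capture("side");b=viewer.capture("top")
im=np.hstack([cv2.resize(a[190:290,250:370],(400,333),interpolation=2),cv2.resize(b[160:260,270:390],(400,333),interpolation=2)])
cv2.imwrite("pics/g2.png",im)
```

```text
t 21.4 [ 0.5726 -0.2364  0.1981] yaw 1.8724 F [0.  0.9 0.4] Ftool [-0.3  0.8 -0.4] T [ 0.02  -0.048 -0.023] w 0.0513 gf 0.0 q7 1.86
(array([0.03015523, 0.19891757, 0.09489311]), array([-1.81310588e-04,  1.95383838e-03,  9.10285055e-01]))
```

View pics/g2.png

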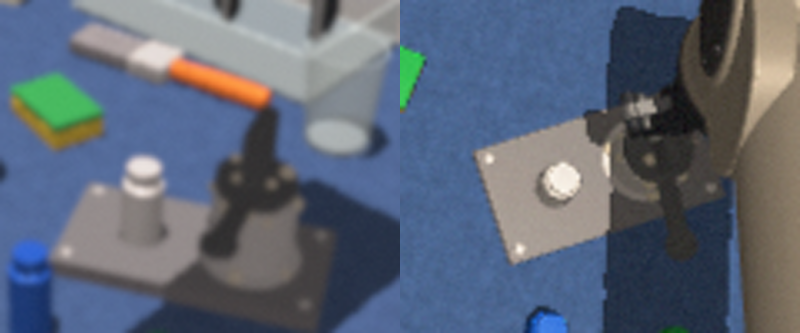

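The catch arm now points toward the camera side, well clear, and the bright weight head shows at crop (561,181). I'll move over the weight while measuring its head.

Emit:
apply_moves:
  moves:
    - [[0.03,0.2,0.05],[0,0,0.91]]
    - [[0.03,0.2,0.05],[0,0,0.91]]
    - [[0.03,0.2,0.05],[0,0,0.91]]
    - [[0.03,0.2,0.05],[0,0,0.91]]
    - [[0.03,0.2,0.05],[0,0,0.91]]
    - [[0.03,0.2,0.05],[0,0,0.91]]
    - [[0.03,0.2,0.05],[0,0,0.91]]
    - [[0.03,0.2,0.05],[0,0,0.91]]
  grip: 0.25

```text
t: 22.5
eef_pos: [0.536, -0.1632, 0.1751]
tcp_rot: [0.536, 0.844, -0.0, -0.001]
contact_force: [1.6, -0.2, -0.0]
grip_width: 0.064
grasp_force: 0.0
```

Run:
```python
from h import *
st();print("head",cast("top",(318.3-.35,214.3-.35),.074))
print(delta([.5375,-.1641,.029],qdown(.4425)))
```

```text
t 22.5 [ 0.536  -0.1632  0.1751] yaw 0.4383 F [ 1.6 -0.2 -0. ] Ftool [-0.9  1.4 -0. ] T [-0.015  0.106 -0.012] w 0.064 gf 0.0 q7 0.44
head [ 0.53561345 -0.16196243  0.074     ]
(array([-0.00408396,  0.00298673,  0.3651322 ]), array([-0.00085954, -0.00079509, -0.00268456]))
```

Emit:
apply_moves:
  moves:
    - [[-0.002,0.002,0.1],[0,0,0]]
    - [[-0.002,0.002,0.2],[0,0,0]]
    - [[-0.002,0.002,0.27],[0,0,0]]
    - [[-0.002,0.002,0.32],[0,0,0]]
    - [[-0.002,0.002,0.36],[0,0,0]]
    - [[-0.002,0.002,0.36],[0,0,0]]

```text
t: 23.25
eef_pos: [0.5372, -0.1635, 0.0312]
tcp_rot: [0.534, 0.845, -0.0, -0.001]
contact_force: [-0.5, -1.1, 0.3]
grip_width: 0.0636
grasp_force: 0.0
```

```bash
python3 -c "from h import *;st();print(delta([.537,-.1635,.03],qdown(.4425)))"
```

```text
t 23.25 [ 0.5372 -0.1635  0.0312] yaw 0.4434 F [-0.5 -1.1  0.3] Ftool [-0.7 -0.9 -0.3] T [-0.028  0.008  0.024] w 0.0636 gf 0.0 q7 0.32
(array([ 0.00021172, -0.00039919,  0.00311684]), array([-0.00069844, -0.00072104,  0.00055827]))
```

Emit:
apply_moves:
  moves:
    - [[0,0,0],[0,0,0]]
    - [[0,0,0],[0,0,0]]
    - [[0,0,0],[0,0,0]]
    - [[0,0,0],[0,0,0]]
    - [[0,0,0],[0,0,0]]
  grip: 1.0

```text
t: 23.88
eef_pos: [0.5381, -0.164, 0.0333]
tcp_rot: [0.535, 0.845, 0.0, 0.001]
contact_force: [-2.8, 0.4, 8.3]
grip_width: 0.0281
grasp_force: 58.7
```

```bash
python3 -c "from h import *;st()"
```

```text
t 23.88 [ 0.5381 -0.164   0.0333] yaw 0.4429 F [-2.8  0.4  8.3] Ftool [ 1.6 -2.3 -8.3] T [0.062 0.61  0.086] w 0.0281 gf 58.7 q7 0.32
```

Emit:
apply_moves:
  moves:
    - [[0,0,-0.02],[0,0,0]]
    - [[0,0,-0.05],[0,0,0]]
    - [[0,0,-0.1],[0,0,0]]
    - [[0,0,-0.18],[0,0,0]]
    - [[0,0,-0.27],[0,0,0]]
    - [[0,0,-0.32],[0,0,0]]
    - [[0,0,-0.32],[0,0,0]]

```text
t: 24.75
eef_pos: [0.5386, -0.164, 0.1625]
tcp_rot: [0.535, 0.845, 0.0, 0.002]
contact_force: [0.0, -0.3, -2.6]
grip_width: 0.0284
grasp_force: 59.7
```

Run:
```python
from h import *
st();print(delta([.543,.1774,.16],qdown(.44)))
a=viewer.capture("side");b=viewer.capture("top")
im=np.hstack([cv2.resize(a[150:300,230:380],(400,400),interpolation=2),cv2.resize(b[150:250,150:250],(400,400),interpolation=2)])
cv2.imwrite("pics/g3.png",im)
t=b
g=cv2.cvtColor(t,cv2.COLOR_BGR2HSV);m=((g[...,1]<60)&(g[...,2]>170)).astype(np.uint8);m[:,:160]=0;m[:,225:]=0;m[:175]=0;m[235:]=0
k=max(cv2.findContours(m,0,2)[0],key=cv2.contourArea);r=cv2.minAreaRect(k);print(r,cast("top",r[0],.022))
```

```text
t 24.75 [ 0.5386 -0.164   0.1625] yaw 0.4429 F [ 0.  -0.3 -2.6] Ftool [-0.3 -0.1  2.6] T [ 0.026 -0.024 -0.011] w 0.0284 gf 59.7 q7 0.43
(array([0.76639203, 0.37580526, 0.005276  ]), array([0.00162244, 0.00164889, 0.00187103]))
((195.46151733398438, 198.80767822265625), (25.51620864868164, 26.34825897216797), 33.6900634765625) [0.54286824 0.17690007 0.022     ]
```

View pics/g3.png

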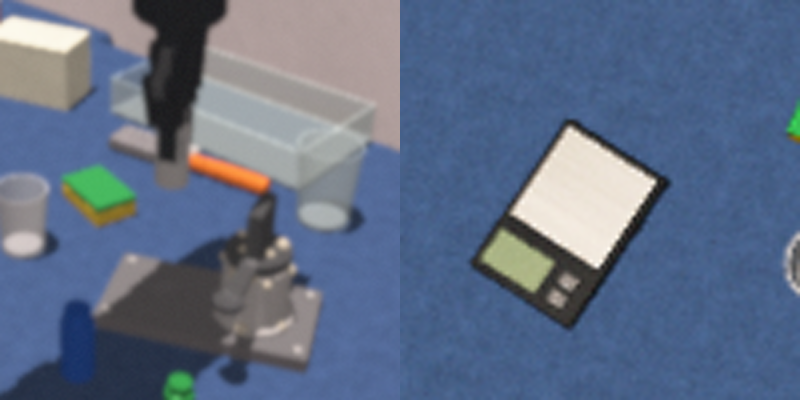

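The weight is held upright and clear of the stand, and the load reads 2.6 N. The pan re-measures at (0.543, 0.177). Carrying it over.

Emit:
apply_moves:
  moves:
    - [[0.06,0.03,0],[0,0,0]]
    - [[0.18,0.09,0],[0,0,0]]
    - [[0.31,0.15,0],[0,0,0]]
    - [[0.44,0.215,0],[0,0,0]]
    - [[0.57,0.28,0],[0,0,0]]
    - [[0.68,0.335,0],[0,0,0]]
    - [[0.74,0.365,0],[0,0,0]]
    - [[0.766,0.376,0],[0,0,0]]

```text
t: 25.85
eef_pos: [0.5413, 0.1792, 0.1591]
tcp_rot: [0.533, 0.846, -0.0, -0.001]
contact_force: [-0.2, 0.4, -2.9]
grip_width: 0.0284
grasp_force: 59.6
```

Emit:
apply_moves:
  moves:
    - [[0,0,0.05],[0,0,0]]
    - [[0,0,0.11],[0,0,0]]
    - [[0,0,0.16],[0,0,0]]
    - [[0,0,0.19],[0,0,0]]
    - [[0,0,0.21],[0,0,0]]
    - [[0,0,0.21],[0,0,0]]

```text
t: 26.6
eef_pos: [0.5421, 0.1775, 0.0759]
tcp_rot: [0.534, 0.845, -0.0, -0.0]
contact_force: [0.8, -0.1, -3.6]
grip_width: 0.0285
grasp_force: 59.7
```

Run:
```python
from h import *
viewer.capture("top");viewer.capture("top");st();print(delta([.5429,.1772,.0495],qdown(yang())))
```

```text
t 26.7 [0.5424 0.1777 0.0766] yaw 0.4432 F [ 0.4 -0.1 -3.3] Ftool [-0.3  0.3  3.3] T [-0.029 -0.059  0.039] w 0.0281 gf 59.7 q7 -0.31
(array([-0.00163117,  0.00047272,  0.06776138]), array([ 4.30997283e-04,  1.43277609e-05, -4.85001139e-09]))
```

Emit:
apply_moves:
  moves:
    - [[-0.001,0,0.02],[0,0,0]]
    - [[-0.001,0,0.035],[0,0,0]]
    - [[-0.001,0,0.048],[0,0,0]]
    - [[-0.001,0,0.056],[0,0,0]]
    - [[-0.001,0,0.06],[0,0,0]]
    - [[-0.001,0,0.06],[0,0,0]]

```text
t: 27.45
eef_pos: [0.5423, 0.1772, 0.0521]
tcp_rot: [0.534, 0.845, 0.0, -0.0]
contact_force: [-0.2, 0.6, -2.6]
grip_width: 0.0281
grasp_force: 59.7
```

```bash
python3 -c "from h import *;st()"
```

```text
t 27.45 [0.5423 0.1772 0.0521] yaw 0.4432 F [-0.2  0.6 -2.6] Ftool [0.6 0.  2.6] T [ 0.003 -0.015 -0.009] w 0.0281 gf 59.7 q7 -0.33
```

Emit:
apply_moves:
  moves:
    - [[0,0,0.002],[0,0,0]]
    - [[0,0,0.004],[0,0,0]]
    - [[0,0,0.004],[0,0,0]]

```text
t: 27.82
eef_pos: [0.5423, 0.1772, 0.0506]
tcp_rot: [0.534, 0.845, 0.0, -0.0]
contact_force: [0.0, 1.1, -3.0]
grip_width: 0.0284
grasp_force: 59.7
```

```bash
python3 -c "from h import *;st()"
```

```text
t 27.82 [0.5423 0.1772 0.0506] yaw 0.4431 F [ 0.   1.1 -3. ] Ftool [1.  0.5 3. ] T [ 0.022  0.021 -0.021] w 0.0284 gf 59.7 q7 -0.34
```

Emit:
apply_moves:
  moves:
    - [[0,0,0.001],[0,0,0]]
    - [[0,0,0.0025],[0,0,0]]
    - [[0,0,0.0025],[0,0,0]]

```text
t: 28.2
eef_pos: [0.5423, 0.1772, 0.0495]
tcp_rot: [0.534, 0.845, -0.0, -0.0]
contact_force: [-0.3, -1.1, -1.8]
grip_width: 0.0281
grasp_force: 59.7
```

```bash
python3 -c "from h import *;st()"
```

```text
t 28.2 [0.5423 0.1772 0.0495] yaw 0.4431 F [-0.3 -1.1 -1.8] Ftool [-0.9 -0.7  1.8] T [ 0.023  0.022 -0.064] w 0.0281 gf 59.7 q7 -0.34
```

Emit:
apply_moves:
  moves:
    - [[0,0,0.001],[0,0,0]]
    - [[0,0,0.002],[0,0,0]]
    - [[0,0,0.002],[0,0,0]]

```text
t: 28.58
eef_pos: [0.5424, 0.1773, 0.0493]
tcp_rot: [0.534, 0.845, 0.0, 0.0]
contact_force: [-3.3, -1.8, 9.0]
grip_width: 0.0285
grasp_force: 61.0
```

```bash
python3 -c "
from h import *
st();viewer.capture('top');st()"
```

```text
t 28.57 [0.5424 0.1773 0.0493] yaw 0.4431 F [-3.3 -1.8  9. ] Ftool [-0.2 -3.8 -9. ] T [-0.418  0.882  0.008] w 0.0285 gf 61.0 q7 -0.34
t 28.62 [0.5424 0.1773 0.0493] yaw 0.4432 F [-3.1 -1.8  8.6] Ftool [-0.3 -3.6 -8.6] T [-0.434  0.931  0.02 ] w 0.0285 gf 61.0 q7 -0.34
```

Contact felt on the pan, with about 9 N of reaction. I'll ease off slightly, open, and retreat straight up.

Emit:
apply_moves:
  moves:
    - [[0,0,-0.001],[0,0,0]]
    - [[0,0,-0.001],[0,0,0]]

```text
t: 28.88
eef_pos: [0.5423, 0.1772, 0.0493]
tcp_rot: [0.534, 0.845, 0.0, 0.0]
contact_force: [-1.7, -0.9, 4.8]
grip_width: 0.0283
grasp_force: 60.3
```

Emit:
apply_moves:
  moves:
    - [[0,0,0],[0,0,0]]
    - [[0,0,0],[0,0,0]]
    - [[0,0,0],[0,0,0]]
    - [[0,0,0],[0,0,0]]
  grip: 0.25

```text
t: 29.38
eef_pos: [0.5423, 0.1772, 0.0491]
tcp_rot: [0.534, 0.845, 0.0, -0.0]
contact_force: [-0.8, -0.4, -0.4]
grip_width: 0.0641
grasp_force: 0.0
```

Emit:
apply_moves:
  moves:
    - [[0,0,-0.03],[0,0,0]]
    - [[0,0,-0.1],[0,0,0]]
    - [[0,0,-0.2],[0,0,0]]
    - [[0,0,-0.33],[0,0,0]]
    - [[0,0,-0.4],[0,0,0]]
    - [[-0.3,-0.15,-0.4],[0,0,0]]
    - [[-0.4,-0.2,-0.4],[0,0,0]]
    - [[-0.5,-0.25,-0.4],[0,0,0]]

```text
t: 30.38
eef_pos: [0.5383, -0.012, 0.2102]
tcp_rot: [0.534, 0.845, 0.0, 0.001]
contact_force: [1.8, -0.3, -0.0]
grip_width: 0.0641
grasp_force: 0.0
```

Run:
```python
from h import *
st()
a=viewer.capture("side");b=viewer.capture("top")
im=np.hstack([cv2.resize(a[110:290,150:380],(400,313),interpolation=2),cv2.resize(b[160:250,150:265],(400,313),interpolation=2)])
cv2.imwrite("pics/g4.png",im)
```

```text
t 30.38 [ 0.5383 -0.012   0.2102] yaw 0.4437 F [ 1.8 -0.3 -0. ] Ftool [-1.   1.5  0. ] T [-0.021 -0.066  0.019] w 0.0641 gf 0.0 q7 0.18
```

View pics/g4.png

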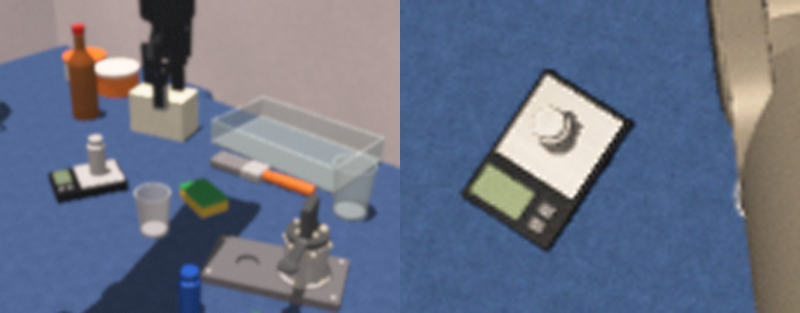

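The weight stands upright near the middle of the pan, at top crop (550,125). The catch is swung clear, the stand is empty, and the bystanders haven't moved. Handing in.

```bash
python3 -c "from bench import order;print(order.job_done())"
```

```text
the job is handed in; nothing more can be done
None
```

I rocked the seized catch free and swung it about 1.43 rad anticlockwise, clear of the weight. The weight now stands upright near the middle of the scale's pan, and the job was handed in at about 30 s; the hand-in gave no verdict.

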